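Start the coin-operated dryer

ROBOT

A 6-joint arm with a two-finger parallel gripper is mounted at the origin on the work surface. World frame = base frame: x ahead of the robot, y to its left, z up, the work surface at z = 0. Lengths are in m, angles in degrees, forces in N, time in s.
With the tool pointing down it reaches from about 0.3 to 0.75 m from the base axis. Payload 8.5 kg.
Tool frame: the origin (TCP) lies midway between the tips of the shut fingers; the grasp point (between the pads) lies grasp_offset behind it (grasp_offset is the distance from the TCP to the grasp point, in m); z points along the fingers, y is the line along which they close (so a half turn about z gives the same grasp; the last joint's range is limited). The gripper opens to 85 mm and grips with 20 to 120 N. Pads are 22 mm wide; open, the fingers measure 114 mm over their backs; the gripper's body (76 mm by 85 mm) begins 54 mm behind the grasp point. The pads swing forward as they close: fully open they stand 13 mm farther back than shut.
Start: joints at [-76.45, 21.807, 74.336, -0, 83.858, -12.336], TCP at [0.24, -0.495, 0.231] pointing down, gripper open.
Joint ranges: [-178.18, 178.18], [-50.72, 133.34], [12.68, 142.11], [-81.47, 261.47], [9.98, 163.14], [-165.26, 165.26]. Speed limits (degrees/s): [136.94, 136.94, 180, 180, 180, 180].

INTERFACE

Orientations are given as a 3x3 rotation matrix whose columns are the frame's x, y, z axes.
In Python, from rig import observe, get_image, camera_params, close_job, grasp_offset gives the robot as it stands.
- The arm moves only by the shell command python3 -m handwheel 'ROWS' [OPENING] [FORCE]. ROWS is JSON, a list of rows, each a list of 2 entries, a list of its own where there are three numbers: the shift along the tool's x, y, z as a fraction of full scale, then the turn, a rotation vector about the tool's x, y, z as a fraction of full scale. In form: [[[dx, dy, dz], [ax, ay, az]], ...]. A call has 1 to 10 rows; each row is the pose to reach, as a shift and turn from the pose commanded when the call began, along the tool's axes at that moment, turning the shorter way round; what a row does not reach only later rows make up. Full scale, the value 1, is 0.5 m for a shift and pi rad for a turn. A row lasts 1/10 s, in which the tool goes at most 50 mm and 8.59 degrees, less where a joint would pass 70% of its speed; a pose out of reach is approached as far as the arm can. A call with a number of a shift or a turn outside -1 to 1 is refused whole. A call with a gripper value outside its range is refused whole. OPENING is the opening, from 0 (shut) to 1 (fully open), set as the call begins (- or left out, the last holds). The fingers move at their own pace and stop on an object; FORCE is the grip in N (left out, the last holds). Time passes only in rows, so rows that repeat a pose let the fingers close. It gives the time, the measured TCP pose, the force, the opening and the grip force at its end, in the units of the state.
- observe(): the state, without advancing time (a new reading comes with each control period).
- get_image(name): name is "side" or "top" or "wrist"; returns (picture, depth): 400x640x3 uint8, red, green, blue; 400x640 float32, m along the optical axis (not along the pixel's ray), 0 where there is no reading.
- camera_params(name): a dict with "K" (3x3 intrinsics, pixels), "R" (3x3) and "t" (3): a world point X has camera coordinates R X + t. Camera axes: x right, y down, z forward; pixel columns grow to the right and rows downward; lengths in m; the calibration is good to about 2 mm. A picture is of the moment at which its call begins: read the wrist's pose just before it. camera_params takes no time and is no camera call; for the wrist camera it gives the pose at the moment of the call.
- close_job(): hands the job in; it is judged then, once.
The state is a dict: "time_s": time; "q": joint angles; "qvel": joint speeds; "joint_efforts": joint torques, N m; "position": TCP position; "tool_rot": TCP orientation; "ft_force": force on the tool from outside, world axes, zero at the start; "wrist_torque": the same for the moment, N m; "grip_width": finger opening in m; "gripper_force": force on a finger pad.
Only numpy, scipy, OpenCV 4.12 (cv2) and the standard library are available. Lean on these libraries where they do the work, as an engineer would, in place of code of your own. Each camera call takes 0.05 s, during which the arm holds its last target. There are 200 camera calls.

TASK

Get the coin-operated dryer going: first push the raised lint screen straight down until its cap is fully home on the dryer's top, then push the loaded coin slide all the way into the coin meter and leave it in, and only then press the start button on the sloping console fully in and let it go. Do it all by pushing with the fingertips: do not lift the lint screen or pull the slide out any further, and leave the bottle, the cup and the brush where they are.

Things in the scene. Friction and masses are not known exactly. Their poses are not given: they have to be found in the camera images.
- dryer: White dryer, 685 wide, 700 deep, 850 mm tall, beyond the counter's end, its right side nearest the robot; fixed, place and heading vary. Origin on its flat top (deck, 100 mm above the counter), 150 mm from its right side, 250 mm in front of its rear edge. Axes: +x to the dryer's left (about away from the robot), +y to its front, z up. Meter and console stand along the deck's rear edge.
- meter_front (a point): Middle of the upper front edge of the coin meter, a steel-fronted white box on the deck's rear corner nearest the robot: 130 wide (dryer x), 200 deep (to -y from here), 172 mm tall. Axes as the dryer's.
- console_face (a point): Point on the sloping face of the console, 70 mm above the deck, under the fixed round selector knob (42 mm wide, 27 mm proud). The console is a wedge 140 mm tall, dryer x -4 to 530; its face rises from dryer y -98 at the deck to y -215 at the top, leaning back 40 degrees from upright. Axes as the dryer's.
- lint_cap (a point): Centre of the top of the lint screen's white cap: 200 long (dryer x), 36 wide, 10 mm thick, on a flat screen frame 176 mm wide that stands in a slot in the deck, in front of the console. Axes as the dryer's. Fully home, its top is 12 mm above the deck, at dryer x 65, y 30.
- lint_screen (a joint): How far the lint screen stands up out of the deck (m): 0 fully home, starts at 0.035 to 0.06; it slides straight up and down only. A snug fit: about 3 to 4 N pushes it down, it stays where it is left and stops hard at 0.
- coin_push (a point): Middle of the upright front face (70 wide by 26 mm high) of the coin slide's steel push plate, facing dryer +y, 118 mm above the deck at dryer x -75; fully in, at dryer y -18. Axes as the dryer's. Behind it a carrier 58 mm wide holds six standing coins, tops 15 mm above this point, and enters the meter's chute (86 wide, 50 high, its front at dryer y -28).
- coin_slide (a joint): How far the coin slide stands out of the meter (m): 0 fully in, starts at 0.06 to 0.09; it moves straight along dryer y, inwards is -y. About 4 N pushes it, there is no spring, it stays where it is left and stops hard at 0.
- start_top (a point): Centre of the outer face of the round white start button, 26 mm wide, in a steel ring 42 mm wide on the console face; the face stands 13 mm proud of the console. Its z axis is the outward normal, 50 degrees from vertical towards the dryer's front. At rest at dryer x 50, y -147, 78 mm above the deck.
- start (a joint): How far the start button is pressed in along its normal (m): 0 at rest, 0.006 fully in; a spring returns it. It starts to move at 1.5 N and is fully in at 5 N, where it stops hard.
- bottle: White detergent bottle, 72 mm across, 200 mm tall, standing loose on the deck at the far side of the work; origin at the centre of its underside.
- cup: Clear plastic dosing cup, 60 mm across at the rim, 55 mm tall, standing loose on the deck in front of the coin meter; origin at the centre of its underside.
- brush: Wooden lint brush, 190 mm long, lying loose on the deck nearer the dryer's front; origin under its middle, x along its length.

How it is judged:
By the outcome, as a careful person would: the job done as asked, in the order asked, and still so for the second after the job is handed in, with the robot touching nothing.
It also fails if it takes over 53 s, if anything falls off the work surface, if the arm or the gripper's body presses on something with over 40 N, if the wrist force passes 120 N, or if a joint passes its speed limit or range.

## Working session

There is one attempt and no reset: what is moved stays moved. The work goes in short steps, Python scripts to look and compute and a shell command to move; the robot and the scene stay as the last step left them, time stands still between calls to the robot, and variables do not carry over. Pictures are saved under pics/ and viewed, at most 10 in all, crops included, and the job is handed in when it is done.

```bash
mkdir -p pics; ls
python3 - <<'E'
from rig import *
import cv2,numpy as np
for n in ["side","top"]:
    p,d=get_image(n); cv2.imwrite(f"pics/{n}0.png",p[:,:,::-1]); np.savez(f"{n}0.npz",p=p,d=d,**camera_params(n))
    c=camera_params(n); print(n,c["K"].tolist(),(-c["R"].T@c["t"]).round(3),c["R"].round(2).tolist())
o=observe(); print(o["time_s"],o["tool_rot"],grasp_offset,o["position"])
E
```

```text
pics
side [[389.83193151134043, 0.0, 320.26154105015985], [0.0, 389.83193151134043, 196.40691531964603], [0.0, 0.0, 1.0]] [0.553 0.633 0.798] [[-0.99, -0.14, -0.0], [-0.1, 0.73, -0.68], [0.1, -0.67, -0.74]]
top [[425.11844259020864, 0.0, 318.403084102559], [0.0, 425.11844259020864, 201.28444430990547], [0.0, 0.0, 1.0]] [0.527 0.098 1.234] [[0.02, -1.0, 0.01], [-0.99, -0.02, -0.12], [0.12, -0.01, -0.99]]
0.1 [[ 8.99665991e-01  4.36578757e-01 -3.04567693e-04]
 [ 4.36578762e-01 -8.99665089e-01  1.30866908e-03]
 [ 2.97328198e-04 -1.31033285e-03 -9.99999097e-01]] 0.0187 [ 0.24004713 -0.49455692  0.23076246]
```

View pics/side0.png

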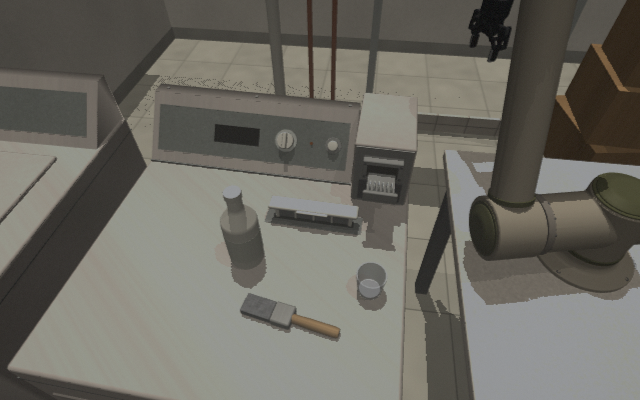

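View pics/top0.png

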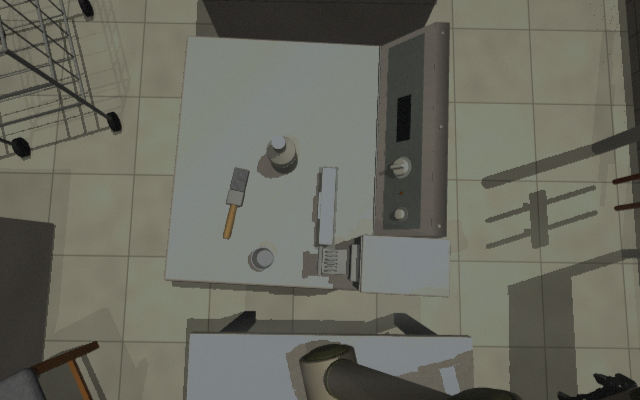

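Side view: knob (285,140), start button (333,147), cap (313,207), coin slide (381,183), cup (370,282), bottle (242,240). Top view: meter top spans (360–450, 237–295), cap (328,205), button (400,214), push plate ≈(322,262).

```bash
cat > h.py <<'E'
import numpy as np,cv2
def cloud(n):
    f=np.load(n+"0.npz"); d=f["d"]; v,u=np.mgrid[:400,:640]
    K=f["K"]; c=np.stack([(u-K[0,2])/K[0,0]*d,(v-K[1,2])/K[1,1]*d,d],-1)
    return (c-f["t"])@f["R"], d>0
E
python3 - <<'E'
from h import *
W,ok=cloud("top")
def rect(m,nm):
    n,l,s,c=cv2.connectedComponentsWithStats(m.astype(np.uint8))
    i=1+np.argmax(s[1:,4]); P=W[l==i]
    r=cv2.minAreaRect((P[:,:2]*1000).astype(np.float32)); print(nm,len(P),"z",np.median(P[:,2]).round(4),[np.round(a,1) for a in r],cv2.boxPoints(r).round(0).tolist())
sub=np.zeros((400,640),bool)
def win(u0,u1,v0,v1):
    s=sub.copy(); s[v0:v1,u0:u1]=1; return s&ok
z=W[...,2]
rect(win(340,470,225,310)&(abs(z-.272)<.012),"meter")
rect(win(160,460,20,300)&(abs(z-.1)<.008),"deck")
rect(win(312,345,150,255)&(z>.125),"cap")
rect(win(255,305,130,175)&(z>.11),"bottle")
rect(win(245,280,240,275)&(z>.11),"cup")
rect(win(215,255,160,245)&(z>.106),"brush")
for n,ps in dict(top=[(400,214),(400,167),(328,205),(362,262)],side=[(333,146),(285,140),(313,207)]).items():
    w,_=cloud(n)
    for p in ps: print(n,p,w[p[1],p[0]].round(4))
for v in (255,262,270): print([(u,*w_.round(3)) for u in range(308,366,3) for w_ in [W[v,u]]])
E
```

```text
meter 5235 z 0.2713 [array([ 504. , -103.9]), array([203.4, 130.2]), np.float64(87.9)] [[435.0, -203.0], [565.0, -208.0], [573.0, -5.0], [443.0, 0.0]]
deck 44324 z 0.0993 [array([782.5, 204.4]), array([559.3, 683.7]), np.float64(87.9)] [[431.0, -62.0], [1114.0, -88.0], [1134.0, 471.0], [451.0, 496.0]]
cap 1130 z 0.1491 [array([650.1,  72.2]), array([ 42. , 198.2]), np.float64(87.8)] [[550.0, 55.0], [748.0, 47.0], [750.0, 89.0], [552.0, 97.0]]
bottle 903 z 0.2344 [array([771.5, 184.4]), array([65.2, 71.5]), np.float64(14.1)] [[731.0, 211.0], [749.0, 142.0], [812.0, 158.0], [794.0, 227.0]]
cup 214 z 0.145 [array([514.1, 230.1]), array([55. , 58.5]), np.float64(0.9)] [[486.0, 259.0], [487.0, 200.0], [542.0, 201.0], [541.0, 260.0]]
brush 831 z 0.1174 [array([657. , 314.9]), array([ 41.8, 189.9]), np.float64(80.3)] [[560.0, 310.0], [747.0, 278.0], [754.0, 319.0], [567.0, 352.0]]
top (400, 214) [ 0.628  -0.1117  0.1829]
top (400, 167) [ 0.7444 -0.1102  0.1953]
top (328, 205) [0.6514 0.0666 0.15  ]
top (362, 262) [ 0.51   -0.0076  0.2723]
side (333, 146) [ 0.6255 -0.1034  0.177 ]
side (285,
[... 3195 characters left out ...]
35, np.float64(0.489), np.float64(0.05), np.float64(0.214)), (338, np.float64(0.489), np.float64(0.043), np.float64(0.215)), (341, np.float64(0.489), np.float64(0.036), np.float64(0.216)), (344, np.float64(0.49), np.float64(0.029), np.float64(0.215)), (347, np.float64(0.49), np.float64(0.022), np.float64(0.219)), (350, np.float64(0.491), np.float64(0.017), np.float64(0.242)), (353, np.float64(0.491), np.float64(0.01), np.float64(0.244)), (356, np.float64(0.491), np.float64(0.003), np.float64(0.248)), (359, np.float64(0.492), np.float64(-0.002), np.float64(0.261)), (362, np.float64(0.492), np.float64(-0.008), np.float64(0.271)), (365, np.float64(0.492), np.float64(-0.015), np.float64(0.271))]
```

Run:
```python
import cv2
a=cv2.imread("pics/side0.png")[130:310,230:430]; b=cv2.imread("pics/top0.png")[150:300,300:450]
cv2.imwrite("pics/c0.png",cv2.hconcat([cv2.resize(a,(400,360),interpolation=2),cv2.resize(b,(360,360),interpolation=2)]))
```

```text
(no output)
```

View pics/c0.png

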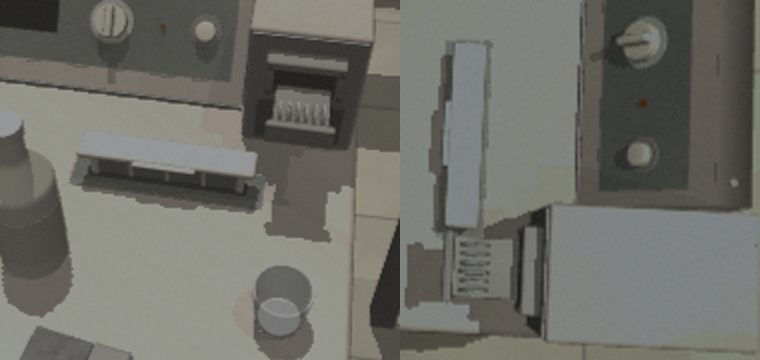

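The crop shows a clear gap from meter to button, the cap up by ≈37 mm and the slide out by ≈60 mm. The dryer origin is at about (0.584, 0.043, 0.100), yaw −2.1°.

```bash
cat >> h.py <<'E'
from scipy.spatial.transform import Rotation as Ro
D=Ro.from_euler('z',-2.1,degrees=True).as_matrix(); O=np.array([.584,.043,.1])
def trot(t):  # tool x = dryer x, tilted t deg so that fingertips point to -y
    s,c=np.sin(np.radians(t)),np.cos(np.radians(t)); return D@np.array([[1,0,0],[0,-c,-s],[0,s,-c]]).T.T
def go(*targets):
    from rig import observe
    o=observe(); R=np.array(o["tool_rot"]); p=np.array(o["position"]); q=D.T@(p-O)
    print("t",o["time_s"],"dryer xyz mm",(q*1000).round(1),"F(dryer)",(D.T@o["ft_force"]).round(1),"q",np.round(o["q"],0))
    for x,y,z,t in targets:
        P=O+D@(np.array([x,y,z])/1000)
        print((x,y,z,t),"shift",(R.T@(P-p)/.5).round(4),"turn",(Ro.from_matrix(R.T@trot(t)).as_rotvec()/np.pi).round(4))
E
python3 - <<'E'
from h import *
from rig import camera_params,observe
print(trot(50).round(2))
o=observe();c=camera_params("wrist"); R=np.array(o["tool_rot"]); print("cam in tool",R.T@(-c["R"].T@c["t"]-o["position"]))
go((-320,-540,260,0),(65,30,260,0),(65,30,70,0))
E
```

```text
[[ 1.   -0.02 -0.03]
 [-0.04 -0.64 -0.77]
 [ 0.    0.77 -0.64]]
cam in tool [ 0.06736173 -0.000249   -0.14299023]
t 0.1 dryer xyz mm [-324.  -549.8  130.8] F(dryer) [ 0.1 -0.3 -0.5] q [-76.  22.  74.   0.  84. -12.]
(-320, -540, 260, 0) shift [ 0.0164 -0.0139 -0.2585] turn [-0.0004  0.      0.1555]
(65, 30, 260, 0) shift [ 1.2313 -0.6592 -0.2572] turn [-0.0004  0.      0.1555]
(65, 30, 70, 0) shift [ 1.2312 -0.6587  0.1228] turn [-0.0004  0.      0.1555]
```

```bash
python3 -m handwheel '[[[0,0,-0.1],[0,0,0.04]],[[0,0,-0.2],[0,0,0.09]],[[0,0,-0.26],[0,0,0.13]],[[0.1,-0.05,-0.26],[0,0,0.155]],[[0.95,-0.52,-0.26],[0,0,0.155]],[[0.95,-0.52,-0.26],[0,0,0.155]],[[0.95,-0.52,-0.26],[0,0,0.155]],[[0.95,-0.52,-0.26],[0,0,0.155]],[[0.95,-0.52,-0.26],[0,0,0.155]],[[0.95,-0.52,-0.26],[0,0,0.155]]]' 0
python3 - <<'E'
from h import *
go((65,30,260,0),(65,30,70,0))
E
```

```text
time_s: 1.1
position: [0.4442, -0.2081, 0.3611]
tool_rot: [[0.999, -0.035, -0.0], [-0.035, -0.999, 0.0], [-0.0, -0.0, -1.0]]
ft_force: [0.4, -0.3, 0.5]
grip_width: 0.0002
gripper_force: 0.0
t 1.1 dryer xyz mm [-130.5 -256.   261.1] F(dryer) [ 0.4 -0.3  0.5] q [-39.  12.  67.  -0. 101.  53.]
(65, 30, 260, 0) shift [ 0.3917 -0.5715  0.0023] turn [-0.0001  0.0001  0.0004]
(65, 30, 70, 0) shift [ 0.3919 -0.5714  0.3823] turn [-0.0001  0.0001  0.0004]
```

```bash
python3 -m handwheel '[[[0.392,-0.572,0],[0,0,0]],[[0.392,-0.572,0],[0,0,0]],[[0.392,-0.572,0],[0,0,0]],[[0.392,-0.572,0],[0,0,0]],[[0.392,-0.572,0],[0,0,0]],[[0.392,-0.572,0],[0,0,0]],[[0.392,-0.572,0],[0,0,0]],[[0.392,-0.572,0],[0,0,0]],[[0.392,-0.572,0],[0,0,0]],[[0.392,-0.572,0],[0,0,0]]]' 0
python3 - <<'E'
from h import *
from rig import *
go((65,30,55,0),(65,30,12,0))
p,d=get_image("wrist"); cv2.imwrite("pics/w1.png",p[:,:,::-1])
p2,_=get_image("side"); cv2.imwrite("pics/s1.png",cv2.hconcat([p[:,:,::-1],p2[:,:,::-1]])[::1,::1]); cv2.imwrite("pics/s1.png",cv2.resize(cv2.imread("pics/s1.png"),(800,250),interpolation=cv2.INTER_AREA))
E
```

```text
time_s: 2.1
position: [0.6491, 0.0681, 0.3615]
tool_rot: [[0.999, -0.036, -0.0], [-0.036, -0.999, -0.0], [-0.0, 0.0, -1.0]]
ft_force: [-0.6, 0.1, 0.7]
grip_width: 0.0002
gripper_force: 0.0
t 2.1 dryer xyz mm [ 64.1  27.5 261.5] F(dryer) [-0.6  0.1  0.7] q [ -4.  31.  38.  -0. 111.  88.]
(65, 30, 55, 0) shift [ 0.0019 -0.0051  0.4129] turn [0.0001 0.0001 0.0002]
(65, 30, 12, 0) shift [ 0.0019 -0.0052  0.4989] turn [0.0001 0.0001 0.0002]
```

View pics/s1.png

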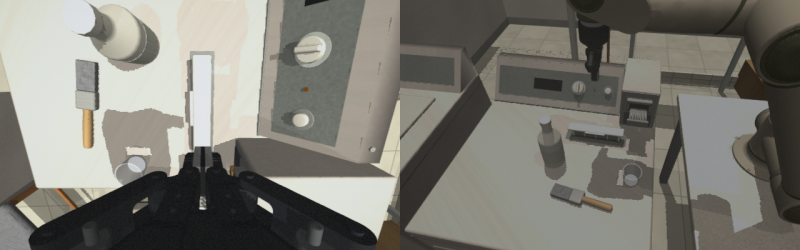

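Wrist view: the cap is centred straight under the tool (half-scale 202,100), with bottle and cup well clear; the side view confirms it.

```bash
python3 -m handwheel '[[[0.002,-0.005,0.1],[0,0,0]],[[0.002,-0.005,0.2],[0,0,0]],[[0.002,-0.005,0.3],[0,0,0]],[[0.002,-0.005,0.4],[0,0,0]],[[0.002,-0.005,0.42],[0,0,0]],[[0.002,-0.005,0.44],[0,0,0]],[[0.002,-0.005,0.46],[0,0,0]],[[0.002,-0.005,0.48],[0,0,0]],[[0.002,-0.005,0.49],[0,0,0]],[[0.002,-0.005,0.49],[0,0,0]]]'
python3 - <<'E'
from h import *
go((65,30,12,0))
E
```

```text
time_s: 3.2
position: [0.6508, 0.0714, 0.1162]
tool_rot: [[0.999, -0.035, 0.001], [-0.035, -0.999, 0.0], [0.001, -0.0, -1.0]]
ft_force: [0.3, 0.4, 0.4]
grip_width: -0.0001
gripper_force: 0.0
t 3.2 dryer xyz mm [65.7 30.8 16.2] F(dryer) [0.3 0.4 0.4] q [-4. 38. 66.  0. 76. 88.]
(65, 30, 12, 0) shift [-0.0015  0.0016  0.0085] turn [-0.0001 -0.0002  0.0004]
```

```bash
python3 -m handwheel '[[[0,0,0.004],[0,0,0]],[[0,0,0.008],[0,0,0]],[[0,0,0.012],[0,0,0]],[[0,0,0.012],[0,0,0]]]'
python3 - <<'E'
from h import *
go((65,30,12,0))
E
```

```text
time_s: 3.6
position: [0.6508, 0.0715, 0.112]
tool_rot: [[0.999, -0.035, 0.002], [-0.035, -0.999, -0.0], [0.002, 0.0, -1.0]]
ft_force: [-3.8, -0.9, 11.7]
grip_width: 0.0002
gripper_force: 5.7
t 3.6 dryer xyz mm [65.7 30.9 12. ] F(dryer) [-3.7 -1.  11.7] q [-4. 38. 66.  0. 76. 88.]
(65, 30, 12, 0) shift [-0.0015  0.0018 -0.    ] turn [ 0.     -0.0006  0.0005]
```

The screen stopped hard at 12.0 mm with 12 N, so it is home. Lift off.

```bash
python3 -m handwheel '[[[0,0,-0.05],[0,0,0]],[[0,0,-0.15],[0,0,0]],[[0,0,-0.25],[0,0,0]],[[0,0,-0.35],[0,0,0]],[[0,0,-0.4],[0,0,0]],[[0,0,-0.4],[0,0,0]],[[0,0,-0.4],[0,0,0]]]'
python3 - <<'E'
from h import *
from rig import *
go((-75,120,210,50),(-75,80,108,50))
p,d=get_image("wrist"); c=camera_params("wrist"); K=c["K"]
np.savez("wrist0.npz",p=p,d=d,**c); W,ok=cloud("wrist"); q=(W-O)@D*1000
m=(q[...,0]>30)&(q[...,0]<75)&(q[...,1]>-175)&(q[...,1]<-120)&ok
n=q[...,2]*np.cos(np.radians(50))+q[...,1]*np.sin(np.radians(50))
h=n-np.median(n[(q[...,0]>80)&(q[...,0]<120)&(q[...,1]>-180)&(q[...,1]<-120)])
b=m&(h>8); print(b.sum(),q[b].mean(0),q[b].min(0),q[b].max(0),np.median(h[b]))
lo=m&(h>2)&(h<8);print("ring",lo.sum(),np.median(h[lo]),q[lo].min(0),q[lo].max(0))
cap=ok&(q[...,2]>6)&(q[...,2]<30)&(abs(q[...,1]-30)<30)&(q[...,0]>-20)&(q[...,0]<180); print("cap",q[cap].mean(0))
E
```

```text
time_s: 4.3
position: [0.6504, 0.0715, 0.3095]
tool_rot: [[0.999, -0.035, -0.001], [-0.035, -0.999, 0.0], [-0.001, -0.0, -1.0]]
ft_force: [-0.1, 0.2, -0.8]
grip_width: -0.0005
gripper_force: 0.0
t 4.3 dryer xyz mm [ 65.3  30.9 209.5] F(dryer) [-0.1  0.2 -0.8] q [ -4.  31.  46.   0. 103.  88.]
(-75, 120, 210, 50) shift [-0.2803 -0.1786 -0.0007] turn [-2.779e-01  1.000e-04  6.000e-04]
(-75, 80, 108, 50) shift [-0.2802 -0.0985  0.2033] turn [-2.779e-01  1.000e-04  6.000e-04]
596 [  49.95075113 -148.6229475    78.52642664] [  36.68072513 -158.81946858   68.50002498] [  61.70834812 -140.08141826   87.13318735] 11.815654558858576
ring 518 2.610918835085002 [  30.06166127 -173.97858237   42.68226846] [  72.93866406 -131.06924643   94.32853817]
cap [81.98763321 30.04160307 11.1127688 ]
```

Button measured at dryer (50, −148.6, 78.5), which matches the pose; ring only about 3 mm high. Now tilt and move in front of the coin slide.

```bash
python3 -m handwheel '[[[-0.07,-0.05,0],[-0.04,0,0]],[[-0.14,-0.1,0],[-0.08,0,0]],[[-0.21,-0.15,0],[-0.12,0,0]],[[-0.28,-0.2,0],[-0.16,0,0]],[[-0.28,-0.2,0],[-0.2,0,0]],[[-0.28,-0.2,0],[-0.24,0,0]],[[-0.28,-0.2,0],[-0.278,0,0]],[[-0.28,-0.2,0],[-0.278,0,0]],[[-0.28,-0.2,0],[-0.278,0,0]]]'
python3 - <<'E'
from h import *
from rig import *
go((-75,85,108,50),(-75,40,108,50),(-75,-8,108,50))
p,d=get_image("side"); cv2.imwrite("pics/s2.png",p[:,:,::-1])
E
```

```text
time_s: 5.25
position: [0.5141, 0.1764, 0.3091]
tool_rot: [[0.999, -0.02, -0.028], [-0.035, -0.643, -0.765], [-0.002, 0.765, -0.644]]
ft_force: [0.1, -0.2, 0.3]
grip_width: -0.0001
gripper_force: 0.0
t 5.25 dryer xyz mm [-74.7 130.7 209.1] F(dryer) [ 0.1 -0.2  0.3] q [ 25.  32.  60. -46. 109. 109.]
(-75, 85, 108, 50) shift [-0.0003 -0.0958  0.2001] turn [-0.0004 -0.      0.001 ]
(-75, 40, 108, 50) shift [-0.0005 -0.0379  0.269 ] turn [-0.0004 -0.      0.001 ]
(-75, -8, 108, 50) shift [-0.0007  0.0239  0.3425] turn [-0.0004 -0.      0.001 ]
```

View pics/s2.png

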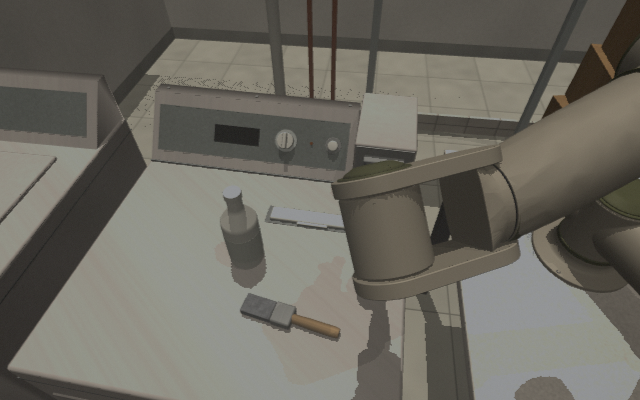

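The side view shows the wrist well above the deck; bottle (242,240) and brush (290,315) are clear. Lower in front of the plate, then feel for contact.

```bash
python3 -m handwheel '[[[0,-0.05,0.1],[0,0,0]],[[0,-0.096,0.2],[0,0,0]],[[0,-0.096,0.2],[0,0,0]],[[0,-0.083,0.215],[0,0,0]],[[0,-0.07,0.23],[0,0,0]],[[0,-0.057,0.246],[0,0,0]],[[0,-0.038,0.269],[0,0,0]],[[0,-0.038,0.269],[0,0,0]]]'
python3 - <<'E'
from h import *
from rig import *
go((-75,15,108,50),(-75,-8,108,50))
p,d=get_image("wrist"); cv2.imwrite("pics/w3.png",p[:,:,::-1])
E
```

```text
time_s: 6.1
position: [0.5111, 0.0841, 0.2106]
tool_rot: [[0.999, -0.025, -0.026], [-0.036, -0.642, -0.766], [0.002, 0.766, -0.643]]
ft_force: [-0.7, 0.1, 0.6]
grip_width: -0.0003
gripper_force: 0.0
t 6.1 dryer xyz mm [-74.3  38.4 110.6] F(dryer) [-0.7  0.   0.6] q [ 17.  31.  78. -46.  91. 117.]
(-75, 15, 108, 50) shift [-0.0014  0.0261  0.0393] turn [ 0.0001 -0.0005 -0.0005]
(-75, -8, 108, 50) shift [-0.0014  0.0556  0.0745] turn [ 0.0001 -0.0005 -0.0005]
```

View pics/w3.png

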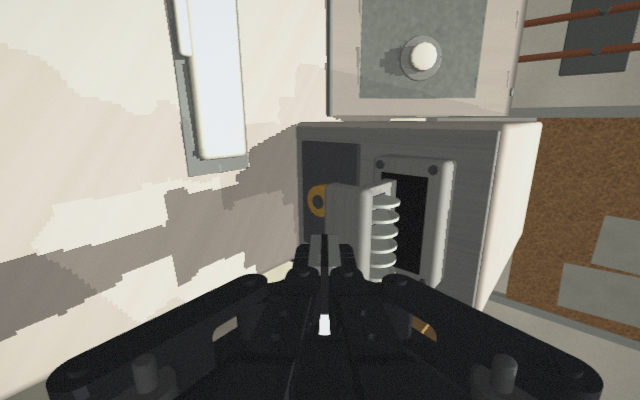

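Fingertips (320,245) are at the push plate (345,220), with the coins (385,230) behind. Push in.

```bash
python3 -m handwheel '[[[-0.001,0.01,0.015],[0,0,0]],[[-0.001,0.02,0.027],[0,0,0]],[[-0.001,0.029,0.04],[0,0,0]],[[-0.001,0.038,0.051],[0,0,0]],[[-0.001,0.047,0.063],[0,0,0]],[[-0.001,0.053,0.07],[0,0,0]],[[-0.001,0.053,0.07],[0,0,0]]]'
python3 - <<'E'
from h import *
go((-75,-15,108,50),(-75,-22,108,50))
E
```

```text
time_s: 6.85
position: [0.5087, 0.0408, 0.2071]
tool_rot: [[0.999, -0.023, -0.028], [-0.036, -0.642, -0.766], [-0.001, 0.767, -0.642]]
ft_force: [0.3, 0.2, 0.4]
grip_width: -0.0001
gripper_force: 0.0
t 6.85 dryer xyz mm [-75.2  -5.  107.1] F(dryer) [0.3 0.2 0.4] q [ 13.  30.  82. -48.  87. 116.]
(-75, -15, 108, 50) shift [0.0004 0.0143 0.0142] turn [0.0003 0.     0.0003]
(-75, -22, 108, 50) shift [0.0004 0.0233 0.0249] turn [0.0003 0.     0.0003]
```

```bash
python3 -m handwheel '[[[0,0.005,0.006],[0,0,0]],[[0,0.009,0.01],[0,0,0]],[[0,0.009,0.01],[0,0,0]]]'
python3 - <<'E'
from h import *
from rig import *
go((-75,-18,108,50),(-75,-22,108,50))
p,d=get_image("wrist"); cv2.imwrite("pics/w4.png",p[:,:,::-1])
E
```

```text
time_s: 7.15
position: [0.5084, 0.0347, 0.2071]
tool_rot: [[0.999, -0.022, -0.028], [-0.035, -0.642, -0.766], [-0.001, 0.766, -0.642]]
ft_force: [0.0, 0.5, -2.0]
grip_width: -0.0
gripper_force: 0.8
t 7.15 dryer xyz mm [-75.2 -11.1 107.1] F(dryer) [-0.   0.5 -2. ] q [ 12.  30.  82. -48.  87. 115.]
(-75, -18, 108, 50) shift [0.0004 0.0103 0.0095] turn [ 0.0001 -0.0001  0.0005]
(-75, -22, 108, 50) shift [0.0004 0.0155 0.0156] turn [ 0.0001 -0.0001  0.0005]
```

View pics/w4.png

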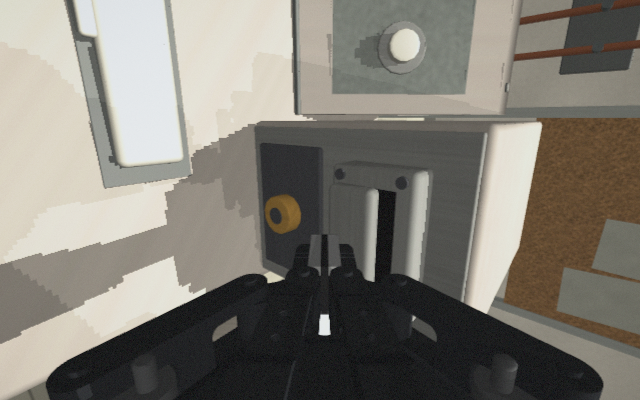

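The plate (350,230) is almost flush with the chute. Keep pushing along −y.

```bash
python3 -m handwheel '[[[0,0.004,0.005],[0,0,0]],[[0,0.008,0.009],[0,0,0]],[[0,0.008,0.009],[0,0,0]]]'
python3 - <<'E'
from h import *
go((-75,-22,108,50))
E
```

```text
time_s: 7.5
position: [0.5084, 0.0303, 0.2072]
tool_rot: [[0.999, -0.022, -0.026], [-0.034, -0.645, -0.764], [0.0, 0.764, -0.645]]
ft_force: [-2.5, 15.6, -0.6]
grip_width: -0.0001
gripper_force: 7.7
t 7.5 dryer xyz mm [-75.1 -15.5 107.2] F(dryer) [-3.1 15.5 -0.6] q [ 12.  29.  82. -48.  86. 115.]
(-75, -22, 108, 50) shift [0.0002 0.0096 0.009 ] turn [-0.001  -0.0007  0.0004]
```

```bash
python3 -m handwheel '[[[0,0.004,0.004],[0,0,0]],[[0,0.004,0.004],[0,0,0]]]'
python3 - <<'E'
from h import *
go((-75,60,108,50))
E
```

```text
time_s: 7.7
position: [0.5084, 0.0297, 0.2073]
tool_rot: [[0.999, -0.022, -0.023], [-0.032, -0.648, -0.761], [0.002, 0.761, -0.648]]
ft_force: [-2.6, 33.8, 2.7]
grip_width: -0.0002
gripper_force: 16.7
t 7.7 dryer xyz mm [-75.1 -16.1 107.3] F(dryer) [-3.8 33.7  2.7] q [ 12.  29.  83. -48.  86. 115.]
(-75, 60, 108, 50) shift [ 0.0008 -0.0975 -0.1168] turn [-0.0023 -0.0014  0.0006]
```

Hard stop (34 N, 0.6 mm), so the slide is home. Back off along +y and up.

```bash
python3 -m handwheel '[[[0,-0.02,-0.024],[0,0,0]],[[0,-0.06,-0.07],[0,0,0]],[[0,-0.1,-0.12],[0,0,0]],[[0,-0.1,-0.2],[0,0,0]],[[0,-0.1,-0.3],[0,0,0]],[[0,-0.1,-0.3],[0,0,0]],[[0,-0.1,-0.3],[0,0,0]]]'
python3 - <<'E'
from h import *
from rig import *
p,d=get_image("wrist"); c=camera_params("wrist"); np.savez("wrist0.npz",p=p,d=d,**c); W,ok=cloud("wrist"); q=(W-O)@D*1000
m=ok&(abs(q[...,0]+75)<30)&(abs(q[...,2]-118)<9)&(q[...,1]<80)&(q[...,1]>-45); print("plate y",np.percentile(q[...,1][m],[5,25,50,75,95]))
cv2.imwrite("pics/w5.png",p[:,:,::-1])
u=np.array([0,.766,.643])
for a in (130,20,3): 
    b=np.array([50,-148,78.3])+a*u; go((*b,50))
E
```

```text
time_s: 8.4
position: [0.5136, 0.1733, 0.2659]
tool_rot: [[0.999, -0.023, -0.026], [-0.034, -0.642, -0.766], [0.001, 0.767, -0.642]]
ft_force: [0.2, -0.7, -0.4]
grip_width: -0.0001
gripper_force: 0.0
plate y [-20.49668616 -19.93827476 -19.54102393 -19.16267526 -18.57754135]
t 8.45 dryer xyz mm [-75.3 126.8 165.3] F(dryer) [ 0.2 -0.9 -0.4] q [ 25.  33.  65. -45. 105. 114.]
(np.float64(50.0), np.float64(-48.42), np.float64(161.89), 50) shift [0.2502 0.22   0.2733] turn [ 0.0006 -0.0001  0.0005]
t 8.45 dryer xyz mm [-75.3 126.8 165.3] F(dryer) [ 0.2 -0.9 -0.4] q [ 25.  33.  65. -45. 105. 114.]
(np.float64(50.0), np.float64(-132.68), np.float64(91.16), 50) shift [0.2501 0.2196 0.4934] turn [ 0.0006 -0.0001  0.0005]
t 8.45 dryer xyz mm [-75.3 126.8 165.3] F(dryer) [ 0.2 -0.9 -0.4] q [ 25.  33.  65. -45. 105. 114.]
(np.float64(50.0), np.float64(-145.702), np.float64(80.229), 50) shift [0.2501 0.2195 0.5274] turn [ 0.0006 -0.0001  0.0005]
```

View pics/w5.png

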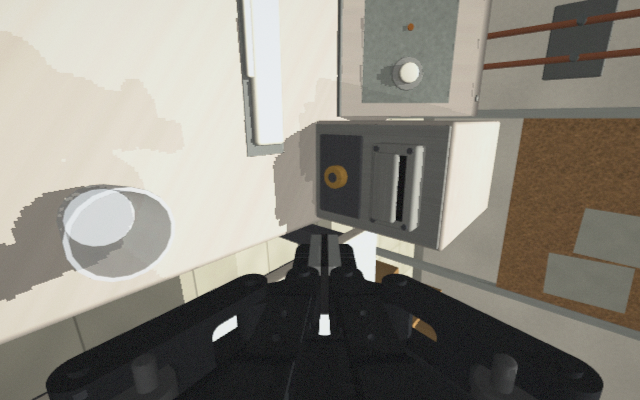

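The plate reads y ≈ −19.5 (home within error) and the cup is undisturbed at (118,232). Now line up with the button at (408,73).

```bash
python3 -m handwheel '[[[0.09,0,0],[0,0,0]],[[0.18,0.05,0],[0,0,0]],[[0.25,0.12,0],[0,0,0]],[[0.25,0.22,0],[0,0,0]],[[0.25,0.22,0.1],[0,0,0]],[[0.25,0.22,0.2],[0,0,0]],[[0.25,0.22,0.27],[0,0,0]],[[0.25,0.22,0.27],[0,0,0]],[[0.25,0.22,0.27],[0,0,0]]]'
python3 - <<'E'
from h import *
from rig import *
u=np.array([0,.766,.643])
for a in (20,5,0): 
    b=np.array([50,-148,78.3])+a*u; go((*b,50))
p,d=get_image("side"); cv2.imwrite("pics/s6.png",p[:,:,::-1])
E
```

```text
time_s: 9.35
position: [0.6319, -0.0067, 0.263]
tool_rot: [[0.999, -0.022, -0.03], [-0.037, -0.641, -0.766], [-0.002, 0.767, -0.642]]
ft_force: [0.1, 0.3, 0.9]
grip_width: 0.0004
gripper_force: 0.0
t 9.35 dryer xyz mm [ 49.7 -47.9 163. ] F(dryer) [0.1 0.3 0.9] q [  6.  36.  59. -49.  93. 100.]
(np.float64(50.0), np.float64(-132.68), np.float64(91.16), 50) shift [ 0.001  -0.0013  0.2222] turn [0.0004 0.0006 0.0003]
t 9.35 dryer xyz mm [ 49.7 -47.9 163. ] F(dryer) [0.1 0.3 0.9] q [  6.  36.  59. -49.  93. 100.]
(np.float64(50.0), np.float64(-144.17), np.float64(81.515), 50) shift [ 0.001  -0.0014  0.2522] turn [0.0004 0.0006 0.0003]
t 9.35 dryer xyz mm [ 49.7 -47.9 163. ] F(dryer) [0.1 0.3 0.9] q [  6.  36.  59. -49.  93. 100.]
(np.float64(50.0), np.float64(-148.0), np.float64(78.3), 50) shift [ 0.0011 -0.0014  0.2622] turn [0.0004 0.0006 0.0003]
```

View pics/s6.png

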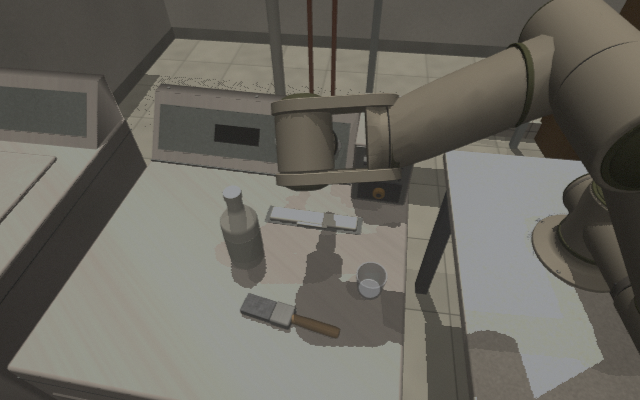

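Side view: cup, brush and bottle are unmoved, the cap is flush, and the forearm is well clear of the meter. Approach the button to 5 mm off.

```bash
python3 -m handwheel '[[[0.001,-0.001,0.08],[0,0,0]],[[0.001,-0.001,0.16],[0,0,0]],[[0.001,-0.001,0.22],[0,0,0]],[[0.001,-0.001,0.24],[0,0,0]],[[0.001,-0.001,0.252],[0,0,0]],[[0.001,-0.001,0.252],[0,0,0]],[[0.001,-0.001,0.252],[0,0,0]]]'
python3 - <<'E'
from h import *
u=np.array([0,.766,.643])
for a in (0,-6): 
    b=np.array([50,-148,78.3])+a*u; go((*b,50))
E
```

```text
time_s: 10.1
position: [0.63, -0.1005, 0.1833]
tool_rot: [[0.999, -0.023, -0.025], [-0.034, -0.642, -0.766], [0.002, 0.767, -0.642]]
ft_force: [-0.2, -0.0, 0.8]
grip_width: 0.0
gripper_force: 0.0
t 10.1 dryer xyz mm [  51.3 -141.7   83.3] F(dryer) [-0.2 -0.   0.8] q [ -2.  38.  70. -51.  79. 104.]
(np.float64(50.0), np.float64(-148.0), np.float64(78.3), 50) shift [-0.0026  0.0004  0.0161] turn [ 0.0003 -0.0011  0.0001]
t 10.1 dryer xyz mm [  51.3 -141.7   83.3] F(dryer) [-0.2 -0.   0.8] q [ -2.  38.  70. -51.  79. 104.]
(np.float64(50.0), np.float64(-152.596), np.float64(74.442), 50) shift [-0.0026  0.0004  0.0281] turn [ 0.0003 -0.0011  0.0001]
```

```bash
python3 -m handwheel '[[[-0.002,0,0.008],[0,0,0]],[[-0.002,0,0.014],[0,0,0]],[[-0.002,0,0.02],[0,0,0]],[[-0.002,0,0.026],[0,0,0]],[[-0.002,0,0.03],[0,0,0]],[[-0.002,0,0.03],[0,0,0]]]'
python3 - <<'E'
from h import *
u=np.array([0,.766,.643])
b=np.array([50,-148,78.3])-6*u; go((*b,50))
E
```

```text
time_s: 10.7
position: [0.6283, -0.111, 0.1743]
tool_rot: [[0.999, -0.024, -0.024], [-0.034, -0.642, -0.766], [0.003, 0.766, -0.643]]
ft_force: [-4.8, 18.1, 13.0]
grip_width: 0.0004
gripper_force: 11.0
t 10.7 dryer xyz mm [  49.9 -152.2   74.3] F(dryer) [-5.5 17.9 13. ] q [ -3.  38.  71. -52.  77. 105.]
(np.float64(50.0), np.float64(-152.596), np.float64(74.442), 50) shift [0.0001 0.0006 0.0004] turn [-0.     -0.0013 -0.0001]
```

Stopped hard at about 6 mm with 22 N, so the button is fully in. Let go and retreat.

```bash
python3 -m handwheel '[[[0,0,-0.02],[0,0,0]],[[0,0,-0.06],[0,0,0]],[[0,0,-0.14],[0,0,0]],[[0,0,-0.22],[0,0,0]],[[0,0,-0.3],[0,0,0]],[[0,0,-0.36],[0,0,0]],[[0,0,-0.36],[0,0,0]],[[0,0,-0.36],[0,0,0]],[[0,0,-0.36],[0,0,0]],[[0,0,-0.36],[0,0,0]]]'
python3 - <<'E'
from h import *
from rig import *
go()
p,d=get_image("wrist"); c=camera_params("wrist"); np.savez("wrist0.npz",p=p,d=d,**c); W,ok=cloud("wrist"); q=(W-O)@D*1000
n=q[...,2]*np.cos(np.radians(50))+q[...,1]*np.sin(np.radians(50))
con=(q[...,0]>80)&(q[...,0]<120)&(q[...,1]>-180)&(q[...,1]<-120)&ok
b=ok&(np.hypot(q[...,0]-50,(q[...,1]+148)/.64)<9); print("button proud",np.median(n[b])-np.median(n[con]))
cap=ok&(abs(q[...,0]-65)<90)&(abs(q[...,1]-30)<12)&(q[...,2]<80); print("cap z",np.median(q[cap],0))
deck=ok&(abs(q[...,0]-65)<80)&(q[...,1]>-60)&(q[...,1]<-10)&(abs(q[...,2])<15);print("deck z",np.median(q[deck],0))
m=ok&(abs(q[...,0]+75)<30)&(abs(q[...,2]-118)<9)&(q[...,1]<80)&(q[...,1]>-45); print("plate y",m.sum(),np.median(q[...,1][m]))
E
```

```text
time_s: 11.7
position: [0.6327, 0.0237, 0.2871]
tool_rot: [[0.999, -0.022, -0.029], [-0.036, -0.642, -0.766], [-0.002, 0.767, -0.642]]
ft_force: [0.2, -1.2, 0.0]
grip_width: -0.0001
gripper_force: 0.0
t 11.7 dryer xyz mm [ 49.4 -17.5 187.1] F(dryer) [ 0.3 -1.2  0. ] q [  9.  36.  55. -49.  98.  98.]
button proud 11.603948003323048
cap z [79.40333646 30.72273856 12.91716916]
deck z [ 73.65788117 -32.73782257   0.98676888]
plate y 0 nan
  return _methods._mean(a, axis=axis, dtype=dtype,
  ret = ret.dtype.type(ret / rcount)
```

The cap is 12 mm above the deck and the button is back out; the slide was seen home before. Handing in.

```bash
python3 -c "
from rig import *
print(close_job())"
```

```text
the job is handed in; nothing more can be done
None
```

I pushed the lint screen home, then the coin slide fully in, then pressed the start button fully and let it go, and handed the job in after about 12 s with the robot clear and the bottle, cup and brush undisturbed.

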